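Check the ratchet of a locking forceps

ROBOT

A 7-joint arm with a two-finger parallel gripper is mounted at the origin on the work surface. World frame = base frame: x ahead of the robot, y to its left, z up, the work surface at z = 0. Lengths are in m, angles in rad, forces in N, time in s.
With the tool pointing down it reaches from about 0.425 to 0.925 m from the base axis. Payload 6.8 kg.
Tool frame: the origin (TCP) lies midway between the tips of the shut fingers; the grasp point (between the pads) lies 19 mm behind it; z points along the fingers, y is the line along which they close (so a half turn about z gives the same grasp; the last joint's range is limited). The gripper opens to 85 mm and grips with 20 to 120 N. Pads are 22 mm wide; open, the fingers measure 114 mm over their backs; the gripper's body (76 mm by 85 mm) begins 54 mm behind the grasp point. The pads swing forward as they close: fully open they stand 13 mm farther back than shut.
Start: joints at [-1.416, 0.477, 0.022, 1.555, -0.011, 1.109, -0.083], TCP at [0.175, 0.652, 0.231] pointing down, gripper open.
Joint ranges: [-2.96, 2.96], [-0.34, 2.1], [-1.41, 1.46], [0.24, 2.44], [-1.37, 4.51], [0.17, 1.92], [-2.96, 2.96]. Speed limits (rad/s): [2.39, 2.39, 3.14, 3.14, 3.14, 3.14, 3.14].

INTERFACE

Orientations are given as a rotation vector (axis times angle).
In Python, from bench import r gives the robot as it stands. The module is installed in compiled form; this text tells all that it offers.
- The arm moves only by the tool apply_moves, never from a script. Its argument "rows" is a list of rows, each a list of 6 numbers: the shift along the tool's x, y, z scaled (see below), then the turn, a rotation vector about the tool's x, y, z scaled (see below). A call has 1 to 5 rows; each row is the pose to reach, as a shift and turn from the pose commanded when the call began, along the tool's axes at that moment; what a row does not reach only later rows make up. The controller multiplies each number of a shift by 0.25 m and each number of a turn by 90 degrees. A row lasts 1/8 s, in which the tool goes at most 62.5 mm and 10.7 degrees, less where a joint would pass 70% of its speed; a pose out of reach is approached as far as the arm can. A call with a number of a shift or a turn outside -1 to 1 is refused whole. A call with a gripper value outside its range is refused whole. "claw" is the opening, from 0 (shut) to 1 (fully open), set as the call begins (left out, the last holds). The fingers move at their own pace and stop on an object; "newtons" is the grip in N (left out, the last holds). Time passes only in rows, so rows that repeat a pose let the fingers close. It gives the time, the measured TCP pose, the force, the opening and the grip force at its end, in the units of the state.
- r.get_obs(): the state, without advancing time (a new reading comes with each control period).
- r.grab_frame(name): name is "side" or "top"; returns a dict with "pixels" (384x512x3 uint8, red, green, blue), "intrinsics" (3x3 intrinsics, pixels), "eye" and "attitude" of the camera in the world. Camera axes: x right, y up, looking along -z (the intrinsics and any distortion apply to the point x, -y, -z); pixel columns grow to the right and rows downward; lengths in m; the calibration is good to about 2 mm. A picture is of the moment at which its call begins. There is no depth.
- r.hand_in(): hands the job in; it is judged then, once.
Trained networks look in a picture, given as the dict that the camera call returned (one of the last four; its "shot" number tells which), for a name from the list of things; names that differ only in an ending like _2 or _b are one class to them, and where a whole thing is asked for, a point or a joint stands for the part that bears it (a point fixed in the world has none). Each returns a list of dicts, best first, with "conf" (0 to 1); they miss things now and then, are a little off and sometimes report something else, mostly with a low value. They report only what shows in the picture. A call takes as long as a camera call. They do not tell look-alikes from the thing itself.
- r.search_frame(picture, thing): "rect" ([left, top, width, height] in pixels, round what is visible of it).
- r.outline_of(picture, thing): "pixels" (384x512 bool, what is visible of it) and "rect" ([left, top, width, height] in pixels, round what is visible of it).
- r.landmark_of(picture, thing): "point" ([column, row] in pixels: a listed point, or the origin of a listed thing).
The state is a dict: "clock": time; "joints": joint angles; "qvel": joint speeds; "tau": joint torques, N m; "tcp_pos": TCP position; "orientation": TCP orientation; "contact_force": force on the tool from outside, world axes, zero at the start; "moment": the same for the moment, N m; "grip_width": finger opening in m; "gripper_force": force on a finger pad.
Only numpy, scipy, OpenCV 4.12 (cv2) and the standard library are available. Lean on these libraries where they do the work, as an engineer would, in place of code of your own. Each camera call takes 0.05 s, during which the arm holds its last target. There are 200 camera calls.

TASK

Check the ratchet of the locking forceps with the yellow thumb pad: squeeze its two finger rings together until the ratchet locks, then let go so that it stays shut on its gauge pin by itself for a second. After that press its yellow thumb pad down, square to the squeeze, to free the teeth, and leave the forceps sprung fully open and untouched. Do not operate the forceps with the red pad.

Things in the scene. Friction and masses are not known exactly. Their poses are not given: they have to be found in the camera images.
- yellow_stand: Fixed grey stand (plate 100 x 75 x 14 mm) holding the yellow-pad locking forceps flat, pivot 60 mm up. Origin: on the table below the pivot; z up, jaws and brass gauge pin towards its +x, handles to -x ending in finger rings of 22 mm outer diameter, 5 mm thick. Open, ring centres lie at (-97, +23.5, 60) mm (yellow ring) and (-97, -23.5, 60) mm (bare steel ring), with nothing below them.
- yellow_squeeze (a point): Point midway between the two rings, 60 mm above the table; axes as the stand's. Squeeze the rings from outside along its y: 69 mm across when open, 46 mm at the stop. The handles move equally and oppositely. Ratchet: squeezed below 55 mm the first tooth locks, below 48 mm the second. Springs push back with 3 N a ring and reopen the forceps unless locked. Ratchet bars lie 22 mm to its +x.
- yellow_pad (a point): Centre of the top of the yellow thumb pad, a disc 21 mm wide filling the yellow ring and moving with it; top 69.5 mm above the table, 7 mm above the steel ring's top. Its handle bends down under about 0.6 N per mm, 9 mm at most, and springs back up. When locked, 3 to 7 mm down parts the teeth and the handles spring open, the pad sliding 5 to 9 mm away from the steel ring.
- yellow_forceps (a joint): Angle by which each handle of the yellow-pad forceps is turned towards closed, rad: 0 fully open, about 0.053 locked on the first tooth, about 0.088 on the second, 0.115 at the stop.
- red_forceps (a joint): The same angle for the other forceps, alike but with a red thumb pad and on its own stand: 0 fully open. A bystander, to stay open; its rings are at least 180 mm to the side of the yellow pair (midpoint to midpoint).
Things that resemble listed ones, but are neither listed nor needed, are in the scene too. What is shaped like the part that bears red_forceps but green or turquoise is not meant.

How it is judged:
On the way, in this order (a step that is already met when the one before it is completed fails the run):
1. the yellow-pad forceps is locked shut by its ratchet with the fingers off it (value of joint yellow_forceps above 0.04 rad and contact force between the fingers and yellow_stand below 0.1 N), for 0.5 s.
2. its thumb pad is pressed down by the fingers (z of yellow_pad in the frame of yellow_stand below 0.068 m and contact force between the fingers and yellow_stand above 0.2 N), for 0.02 s.
At the end, for the whole second after the job is handed in: After having been locked, let go for at least half a second and then unlocked by pressing its pad down, the yellow-pad forceps stands open (handle angle below 0.02 rad) with its pad back up at its height (within 2 mm), and the red-pad forceps is still open (below 0.02 rad) (value of joint each of yellow_forceps, red_forceps below 0.02 rad and z of yellow_pad in the frame of yellow_stand above 0.0675 m); the robot touches nothing.
It fails at once if the red-pad forceps is squeezed (value of joint red_forceps above 0.04 rad).
It also fails if it takes over 40 s, if anything falls off the work surface, if the arm or the gripper's body presses on something with over 40 N, if the wrist force passes 120 N, or if a joint passes its speed limit or range.

## Working session

There is one attempt and no reset: what is moved stays moved. The work goes in short steps, Python scripts to look and compute and a tool call to move; the robot and the scene stay as the last step left them, time stands still between calls to the robot, and variables do not carry over. Pictures are saved under pics/ and viewed, at most 10 in all, crops included, and the job is handed in when it is done.

Besides the shell and the picture viewer there is one more tool, called after ">>>" as name([rows], argument=value, ...), one row to a line, values as JSON. apply_moves: Moves the arm, as the interface text tells. Its arguments: {"type":"object","properties":{"rows":{"type":"array","items":{"type":"array","items":{"type":"number"}}},"claw":{"type":"number"},"newtons":{"type":"number"}},"required":["rows"]}

```bash
mkdir -p pics; cat > h.py <<'E'
import numpy as np, cv2
from scipy.spatial.transform import Rotation as R
from bench import r
def ray(f,p):
    K=np.array(f["intrinsics"]);A=np.array(f["attitude"],float)
    if A.shape!=(3,3): A=R.from_rotvec(A).as_matrix() if A.size==3 else R.from_quat(A).as_matrix()
    d=np.linalg.inv(K)@[p[0],p[1],1.]
    return np.array(f["eye"],float),A@[d[0],-d[1],-d[2]]
def atz(f,p,z):
    e,d=ray(f,p);return e+d*(z-e[2])/d[2]
def tri(f1,p1,f2,p2):
    e1,d1=ray(f1,p1);e2,d2=ray(f2,p2)
    s=np.linalg.lstsq(np.c_[d1,-d2],e2-e1,rcond=None)[0]
    a,b=e1+s[0]*d1,e2+s[1]*d2
    return (a+b)/2,np.linalg.norm(a-b)
def proj(f,P):
    A=np.array(f["attitude"],float)
    c=A.T@(np.array(P)-f["eye"]);q=np.array(f["intrinsics"])@[c[0],-c[1],-c[2]];return q[:2]/q[2]
E
python3 - <<'E'
from h import *
np.set_printoptions(precision=4,suppress=True)
F={n:r.grab_frame(n) for n in("side","top")}
for n,f in F.items():
    print(n,[k for k in f],np.array(f["eye"]),np.array(f["attitude"]).shape,np.array(f["intrinsics"]).tolist())
    cv2.imwrite(f"pics/{n}0.png",f["pixels"][...,::-1])
    for t in("yellow_stand","yellow_squeeze","yellow_pad","red_forceps"):
        if t!="red_forceps": print(t,[(np.round(d["point"],1),round(d["conf"],2)) for d in r.landmark_of(f,t)])
        if t!="yellow_squeeze":print(" rect",[(np.round(d["rect"]),round(d["conf"],2)) for d in r.search_frame(f,t)])
print(r.get_obs())
E
```

```text
side ['pixels', 'intrinsics', 'eye', 'attitude', 'shot'] [0.3391 0.4508 0.6182] (3,) [[365.4249287353844, 0.0, 251.2674307496545], [0.0, 365.4249287353844, 189.85028766084963], [0.0, 0.0, 1.0]]
yellow_stand [(array([151.8, 253.5]), 0.88)]
 rect [(array([114., 230.,  91.,  48.]), 0.72)]
yellow_squeeze [(array([189.6, 256. ]), 0.89)]
yellow_pad [(array([184.1, 265.2]), 0.62)]
 rect [(array([150., 243.,  43.,  34.]), 0.7)]
 rect [(array([299., 231.,  46.,  76.]), 0.93), (array([310., 150.,  39.,  44.]), 0.47), (array([212., 129.,  36.,  41.]), 0.45)]
top ['pixels', 'intrinsics', 'eye', 'attitude', 'shot'] [ 0.4767 -0.0301  0.8076] (3,) [[412.5539850301731, 0.0, 256.49298379378746], [0.0, 412.5539850301731, 192.44845743287289], [0.0, 0.0, 1.0]]
yellow_stand [(array([163.8, 116.8]), 0.58)]
 rect [(array([140.,  79.,  45.,  86.]), 0.64)]
yellow_squeeze [(array([155.9, 160.8]), 0.72)]
yellow_pad [(array([142.7, 156.3]), 0.55)]
 rect [(array([137., 114.,  18.,  50.]), 0.72)]
 rect [(array([169., 242.,  64.,  68.]), 0.83), (array([304., 215.,  53.,  60.]), 0.78), (array([291.,  76.,  54.,  76.]), 0.6)]
{'clock': 0.7, 'joints': array([-1.4161,  0.477 ,  0.0224,  1.5554, -0.0115,  1.1093, -0.0831]), 'qvel': array([-0.    , -0.0016, -0.0015,  0.0002, -0.0006,  0.0002, -0.0014]), 'tau': array([ -0.0015, -59.6165,   1.6055, -28.1498,   0.0124,   0.0018,
         0.    ]), 'tcp_pos': array([0.1753, 0.6518, 0.2313]), 'orientation': array([-0.4116, -3.1145, -0.0001]), 'contact_force': array([ 0.6075, -0.124 , -0.5811]), 'moment': array([ 0.0264, -0.0804, -0.0279]), 'gripper_force': 0.0, 'grip_width': 0.08506935484915705}
```

View pictures.

View pics/side0.png

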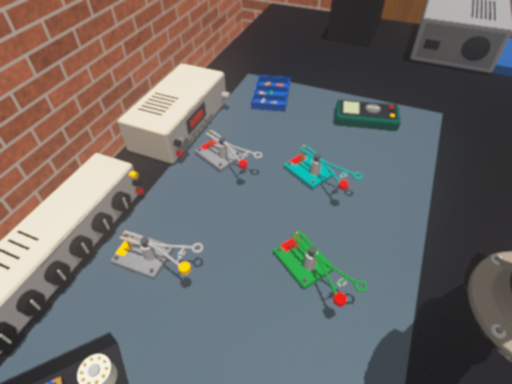

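View pics/top0.png

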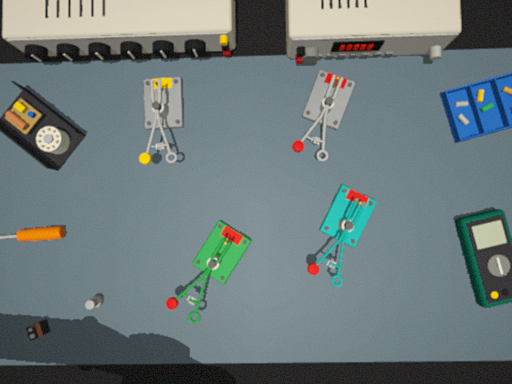

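```bash
sed -i 's/A=np.array(f\["attitude"\],float)$/A=R.from_rotvec(f["attitude"]).as_matrix()/' h.py
python3 - <<'E'
from h import *
np.set_printoptions(precision=4,suppress=True)
f,g=r.grab_frame("side"),r.grab_frame("top")
for t,a,b in(("stand",(151.8,253.5),(163.8,116.8)),("sq",(189.6,256),(155.9,160.8)),("pad",(184.1,265.2),(142.7,156.3))): print(t,tri(f,a,g,b))
print(np.array(R.from_rotvec(r.get_obs()["orientation"]).as_matrix()))
E
```

```text
stand (array([0.6807, 0.1727, 0.0201]), np.float64(0.007059787081661646))
sq (array([0.5872, 0.1745, 0.0706]), np.float64(0.006676756537803694))
pad (array([0.5911, 0.1961, 0.0718]), np.float64(0.0033641558451507924))
[[-0.9657  0.2598 -0.    ]
 [ 0.2598  0.9657  0.0001]
 [ 0.      0.0001 -1.    ]]
```

```bash
python3 - <<'E'
from h import *
np.set_printoptions(precision=4,suppress=True)
f,g=r.grab_frame("side"),r.grab_frame("top")
for n,im,(x,y,w,h) in(("s",f["pixels"],(100,220,112,70)),("t",g["pixels"],(120,66,75,105))):
    c=im[y:y+h,x:x+w,::-1]; k=7 if n=="s" else 5
    cv2.imwrite(f"pics/c{n}.png",cv2.resize(c,None,fx=k,fy=k,interpolation=cv2.INTER_CUBIC))
    hsv=cv2.cvtColor(im[y:y+h,x:x+w],cv2.COLOR_RGB2HSV)
    m=cv2.inRange(hsv,(20,150,100),(35,255,255))
    _,_,st,ce=cv2.connectedComponentsWithStats(m)
    print(n,[(s.tolist(),(q+[x,y])) for s,q in zip(st[1:],ce[1:]) if s[4]>8])
E
```

```text
s [([16, 21, 14, 15, 114], array([123.1053, 248.6316])), ([79, 41, 12, 13, 124], array([184.3226, 267.2016]))]
t [([33, 13, 5, 10, 33], array([155.1515,  83.0909])), ([41, 12, 11, 11, 104], array([166.0769,  82.6058])), ([19, 87, 13, 11, 104], array([144.8077, 158.1827]))]
```

View pics/cs.png

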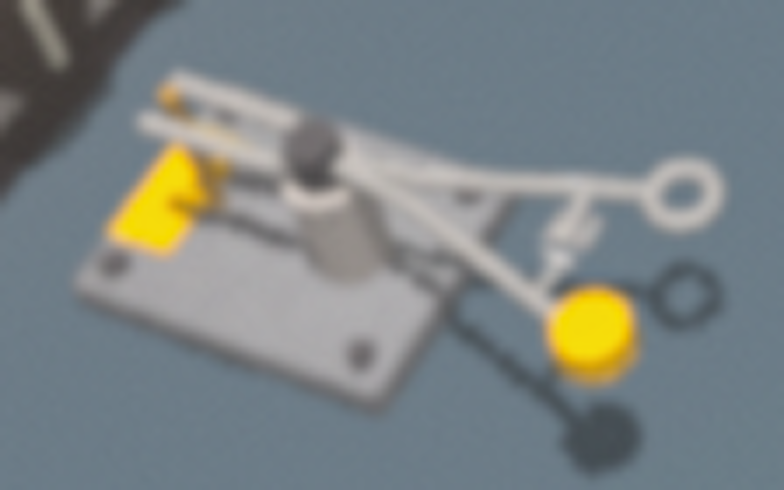

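View pics/ct.png

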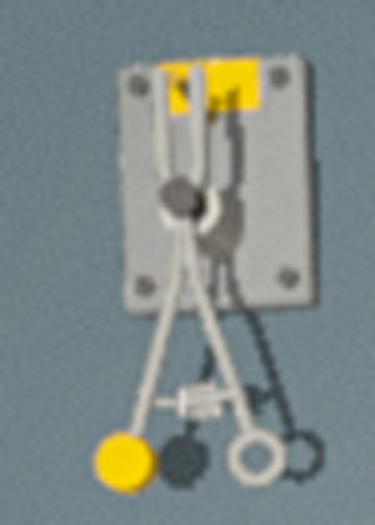

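```bash
python3 - <<'E'
from h import *
np.set_printoptions(precision=4,suppress=True)
f,g=r.grab_frame("side"),r.grab_frame("top")
P={}
for t,a,b in(("pad",(184.0,266.4),(144.6,157.8)),("ring",(197.2,247.2),(171,157.2)),("pivtop",(144.6,241),(156.2,105))):
    P[t],e=tri(f,a,g,b);print(t,P[t],e)
p=atz(g,(144.6,157.8),.0695);q=atz(g,(171,157.2),.0625);v=atz(g,(156.2,105),P["pivtop"][2])
print("top-only",p,q,v)
p=atz(f,(184.0,266.4),.0695);q=atz(f,(197.2,247.2),.0625);print("side-only",p,q,atz(f,(144.6,241),P["pivtop"][2]))
c=[.6737,.1737]
o=r.get_obs();T=R.from_rotvec(o["orientation"]).as_matrix()
m=(P["pad"]+P["ring"])/2
x=P["pivtop"][:2]-m[:2];y=(P["pad"]-P["ring"])[:2]
print("mid",m,"dist",np.linalg.norm(x),np.linalg.norm(y),"hx",np.degrees(np.arctan2(x[1],x[0])),"hy",np.degrees(np.arctan2(-y[0],y[1])))
for z in(.15,.037): print("tool shift/.25",T.T@(np.r_[m[:2],z]-o["tcp_pos"])/.25)
E
```

```text
pad [0.5909 0.1951 0.066 ] 0.00020783984865061097
ring [0.5918 0.1481 0.06  ] 0.0005379554045275912
pivtop [0.6893 0.1746 0.0607] 0.0005241433636252994
top-only [0.5902 0.194  0.0695] [0.5912 0.1474 0.0625] [0.6896 0.1747 0.0607]
side-only [0.5894 0.1968 0.0695] [0.591  0.1495 0.0625] [0.6891 0.1745 0.0607]
mid [0.5913 0.1716 0.063 ] dist 0.09803649595024062 0.0470688246551174 hx 1.7323632869193648 hy 1.1933916586176794
tool shift/.25 [-2.106  -1.4228  0.3251]
tool shift/.25 [-2.106  -1.4228  0.7771]
```

>>> apply_moves([
  [-0.2,-0.13,0,0,0,0],
  [-0.4,-0.27,0,0,0,0],
  [-0.6,-0.4,0,0,0,0],
  [-0.8,-0.53,0,0,0,0],
  [-0.9,-0.6,0,0,0,0],
], claw=1, newtons=20)

```text
clock: 1.62
tcp_pos: [0.3566, 0.4453, 0.2317]
orientation: [0.419, 3.112, -0.0]
contact_force: [-0.1, 1.8, 0.4]
grip_width: 0.0855
gripper_force: 0.0
```

>>> apply_moves([
  [-0.2,-0.13,0,0,0,0],
  [-0.4,-0.27,0,0,0,0],
  [-0.6,-0.4,0,0,0,0],
  [-0.8,-0.53,0,0,0,0],
  [-0.9,-0.6,0,0,0,0],
])

```text
clock: 2.25
tcp_pos: [0.5343, 0.2415, 0.2316]
orientation: [0.419, 3.112, -0.001]
contact_force: [0.1, 0.5, 0.3]
grip_width: 0.0855
gripper_force: 0.0
```

>>> apply_moves([
  [-0.15,-0.11,0,0,0,-0.09],
  [-0.306,-0.223,0.1,0,0,-0.184],
  [-0.306,-0.223,0.3,0,0,-0.184],
  [-0.306,-0.223,0.3,0,0,-0.184],
  [-0.306,-0.223,0.3,0,0,-0.184],
])

```text
clock: 2.88
tcp_pos: [0.5918, 0.1726, 0.1577]
orientation: [-0.043, 3.14, 0.001]
contact_force: [0.4, -0.1, 0.7]
grip_width: 0.0854
gripper_force: 0.0
```

```bash
cat > st.py <<'E'
from h import *
np.set_printoptions(precision=4,suppress=True)
import sys
o=r.get_obs();T=R.from_rotvec(o["orientation"]).as_matrix()
print(o["clock"],o["tcp_pos"],o["contact_force"],o["grip_width"]);print(T)
t=np.array(eval(sys.argv[1]));print("shift units",T.T@(t-o["tcp_pos"])/.25)
E
python3 st.py "[.591,.172,.037]"
```

```text
2.875 [0.5918 0.1726 0.1577] [ 0.4035 -0.0532  0.6961] 0.08536159031487332
[[-0.9996 -0.0273  0.0011]
 [-0.0273  0.9996  0.0009]
 [-0.0011  0.0008 -1.    ]]
shift units [ 0.0037 -0.0029  0.4829]
```

>>> apply_moves([
  [0.003,-0.003,0.2,0,0,0],
  [0.003,-0.003,0.3,0,0,0],
  [0.003,-0.003,0.4,0,0,0],
  [0.003,-0.003,0.483,0,0,0],
  [0.003,-0.003,0.483,0,0,0],
])

```text
clock: 3.5
tcp_pos: [0.5903, 0.1713, 0.0353]
orientation: [0.043, -3.14, 0.0]
contact_force: [0.1, 0.6, 0.6]
grip_width: 0.0853
gripper_force: 0.0
```

```bash
python3 st.py "[.591,.172,.037]"; python3 - <<'E'
from h import *
f,g=r.grab_frame("side"),r.grab_frame("top")
a=cv2.resize(f["pixels"][170:320,90:290],None,fx=2,fy=2,interpolation=2);b=cv2.resize(g["pixels"][60:210,70:270],None,fx=2,fy=2,interpolation=2)
cv2.imwrite("pics/d1.png",np.hstack([a,b])[...,::-1])
E
```

```text
3.5 [0.5903 0.1713 0.0353] [0.085  0.6353 0.5659] 0.0852544604360207
[[-0.9996 -0.0272 -0.0009]
 [-0.0272  0.9996 -0.0001]
 [ 0.0009 -0.0001 -1.    ]]
shift units [-0.003   0.0026 -0.0066]
```

View pics/d1.png

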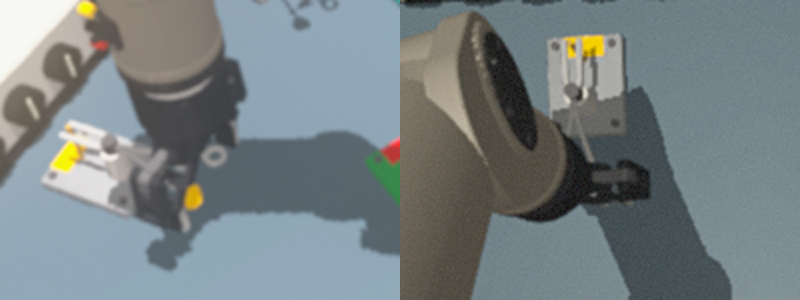

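>>> apply_moves([
  [0,0,0,0,0,0],
  [0,0,0,0,0,0],
  [0,0,0,0,0,0],
  [0,0,0,0,0,0],
], claw=0.6)

```text
clock: 4.1
tcp_pos: [0.5903, 0.1713, 0.0357]
orientation: [0.042, -3.141, -0.001]
contact_force: [-2.7, 1.9, 2.4]
grip_width: 0.0516
gripper_force: 3.3
```

>>> apply_moves([
  [0,0,0,0,0,0],
  [0,0,0,0,0,0],
  [0,0,0,0,0,0],
  [0,0,0,0,0,0],
  [0,0,0,0,0,0],
], claw=1)

```text
clock: 4.72
tcp_pos: [0.5906, 0.1706, 0.0355]
orientation: [0.041, -3.141, 0.0]
contact_force: [-0.2, -0.4, -0.0]
grip_width: 0.0855
gripper_force: 0.0
```

>>> apply_moves([
  [0,0,-0.15,0,0,0],
  [0,0,-0.35,0,0,0],
  [0,0,-0.6,0,0,0],
  [0,0,-0.6,0,0,0],
])

```text
clock: 5.22
tcp_pos: [0.5941, 0.1716, 0.1912]
orientation: [-0.04, 3.132, 0.006]
contact_force: [-0.1, -0.1, -0.7]
grip_width: 0.0857
gripper_force: 0.0
```

>>> apply_moves([
  [0,0.25,0,0,0,0],
  [0,0.5,0,0,0,0],
  [0,0.7,0,0,0,0],
  [0,0.7,0,0,0,0],
  [0,0.7,0,0,0,0],
], claw=0)

```text
clock: 5.85
tcp_pos: [0.5858, 0.3447, 0.1843]
orientation: [0.041, -3.14, 0.003]
contact_force: [0.7, -0.1, 0.3]
grip_width: 0.0001
gripper_force: 0.0
```

```bash
python3 - <<'E'
from h import *
f,g=r.grab_frame("side"),r.grab_frame("top")
a=cv2.resize(f["pixels"][220:290,100:212],None,fx=3.5,fy=3.5,interpolation=2);b=cv2.resize(g["pixels"][80:180,90:190],None,fx=4,fy=4,interpolation=2)
a=cv2.copyMakeBorder(a,0,400-a.shape[0],0,0,0)
cv2.imwrite("pics/d2.png",np.hstack([a,b])[...,::-1])
E
python3 st.py "[.591,.188,.1]"
```

```text
5.95 [0.5865 0.3434 0.185 ] [ 0.1617 -0.1945 -0.1876] -5.935829675014458e-05
[[-0.9997 -0.0236 -0.0004]
 [-0.0236  0.9997 -0.0016]
 [ 0.0004 -0.0015 -1.    ]]
shift units [-0.0034 -0.6213  0.341 ]
```

View pics/d2.png

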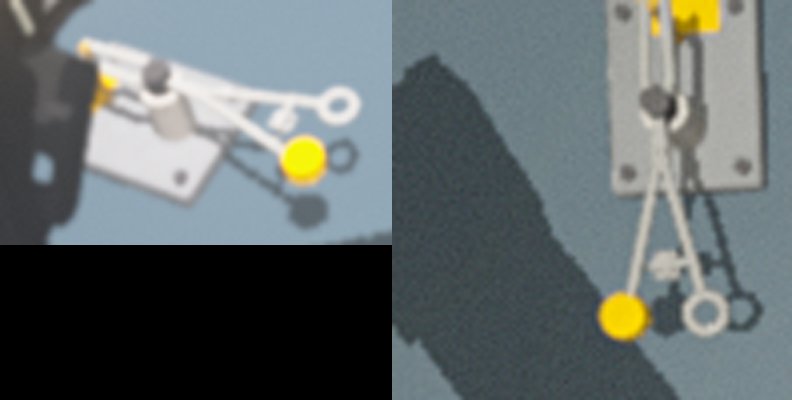

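>>> apply_moves([
  [-0.003,-0.2,0,0,0,0],
  [-0.003,-0.4,0.1,0,0,0],
  [-0.003,-0.609,0.25,0,0,0],
  [-0.003,-0.609,0.4,0,0,0],
  [-0.003,-0.609,0.4,0,0,0],
])

```text
clock: 6.58
tcp_pos: [0.5888, 0.1905, 0.0832]
orientation: [0.036, -3.136, 0.004]
contact_force: [-0.3, 0.8, 0.4]
grip_width: -0.0003
gripper_force: 0.0
```

>>> apply_moves([
  [0,0,0,0,0,0],
  [0,0,0,0,0,0],
])

```text
clock: 6.82
tcp_pos: [0.5919, 0.1947, 0.0874]
orientation: [-0.043, 3.138, 0.002]
contact_force: [-0.1, 0.3, 0.7]
grip_width: -0.0005
gripper_force: 0.0
```

```bash
python3 st.py "[.591,.191,.0645]"
```

```text
6.825 [0.5919 0.1947 0.0874] [-0.1455  0.3386  0.7435] -0.0004953129853700794
[[-0.9996 -0.0272  0.0028]
 [-0.0272  0.9996  0.0015]
 [-0.0029  0.0015 -1.    ]]
shift units [ 0.0043 -0.0148  0.0916]
```

>>> apply_moves([
  [0.003,-0.012,0.04,0,0,0],
  [0.003,-0.012,0.04,0,0,0],
  [0.003,-0.012,0.04,0,0,0],
  [0.003,-0.012,0.04,0,0,0],
])

```text
clock: 7.32
tcp_pos: [0.5902, 0.1906, 0.0757]
orientation: [-0.041, 3.141, 0.0]
contact_force: [-0.2, 0.1, -0.2]
grip_width: -0.0002
gripper_force: 0.0
```

```bash
python3 st.py "[.591,.191,.0645]"
```

```text
7.325 [0.5902 0.1906 0.0757] [-0.1722  0.0805 -0.2201] -0.00017228602614494315
[[-0.9997 -0.0263  0.0002]
 [-0.0263  0.9997  0.0001]
 [-0.0002  0.0001 -1.    ]]
shift units [-0.0032  0.0015  0.0447]
```

Press about 5 mm below pad top, slowly.

>>> apply_moves([
  [0,0,0.016,0,0,0],
  [0,0,0.028,0,0,0],
  [0,0,0.038,0,0,0],
  [0,0,0.045,0,0,0],
  [0,0,0.045,0,0,0],
])

```text
clock: 7.95
tcp_pos: [0.59, 0.1905, 0.0643]
orientation: [0.041, -3.141, -0.0]
contact_force: [-1.2, -0.6, 3.8]
grip_width: 0.0
gripper_force: 1.7
```

```bash
python3 st.py "[.591,.196,.0645]"; python3 - <<'E'
from h import *
f=r.grab_frame("side")
m=cv2.inRange(cv2.cvtColor(f["pixels"],cv2.COLOR_RGB2HSV)[230:290,140:212],(20,150,100),(35,255,255))
print(m.sum()/255)
cv2.imwrite("pics/d3.png",cv2.resize(f["pixels"][210:300,100:230],None,fx=4,fy=4,interpolation=2)[...,::-1])
E
```

```text
7.95 [0.59   0.1905 0.0643] [-1.2481 -0.561   3.7531] 1.7416189942450258e-05
[[-0.9997 -0.0262 -0.0003]
 [-0.0262  0.9997  0.    ]
 [ 0.0003  0.     -1.    ]]
shift units [-0.0047  0.0217 -0.0007]
65.0
```

View pics/d3.png

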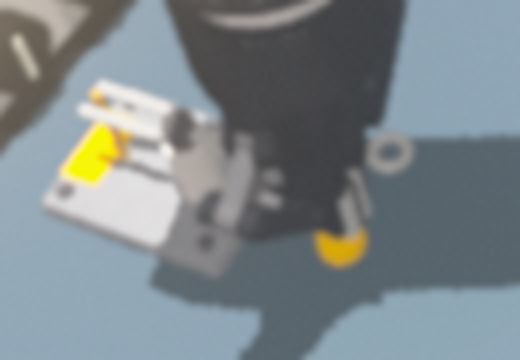

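The side view shows the steel ring at about (197,248), back at its open position: the teeth released. Lifting off.

>>> apply_moves([
  [0,0,-0.02,0,0,0],
  [0,0,-0.1,0,0,0],
  [0,0,-0.3,0,0,0],
  [0,0,-0.5,0,0,0],
  [0,0,-0.5,0,0,0],
])

```text
clock: 8.62
tcp_pos: [0.5932, 0.1913, 0.1953]
orientation: [-0.04, 3.132, 0.006]
contact_force: [0.3, -0.0, -1.0]
grip_width: -0.0002
gripper_force: 0.0
```

>>> apply_moves([
  [0,0.25,0,0,0,0],
  [0,0.5,0,0,0,0],
  [0,0.7,0,0,0,0],
  [0,0.7,0,0,0,0],
  [0,0.7,0,0,0,0],
])

```text
clock: 9.25
tcp_pos: [0.5855, 0.3644, 0.189]
orientation: [0.041, -3.141, 0.002]
contact_force: [0.9, -1.9, -0.0]
grip_width: -0.0001
gripper_force: 0.0
```

```bash
python3 - <<'E'
from h import *
f,g=r.grab_frame("side"),r.grab_frame("top")
for n,im,(x,y,w,h) in(("s",f["pixels"],(160,230,50,60)),("t",g["pixels"],(120,140,75,40))):
    m=cv2.inRange(cv2.cvtColor(im[y:y+h,x:x+w],cv2.COLOR_RGB2HSV),(20,150,100),(35,255,255))
    _,_,st,ce=cv2.connectedComponentsWithStats(m)
    print(n,[(s[4],(q+[x,y])) for s,q in zip(st[1:],ce[1:]) if s[4]>8])
cv2.imwrite("pics/d4.png",cv2.resize(g["pixels"][60:210,90:360],None,fx=2.9,fy=2.9,interpolation=2)[...,::-1])
E
```

```text
s [(np.int32(118), array([184.25423729, 267.31355932]))]
t [(np.int32(106), array([144.64150943, 158.19811321]))]
```

View pics/d4.png

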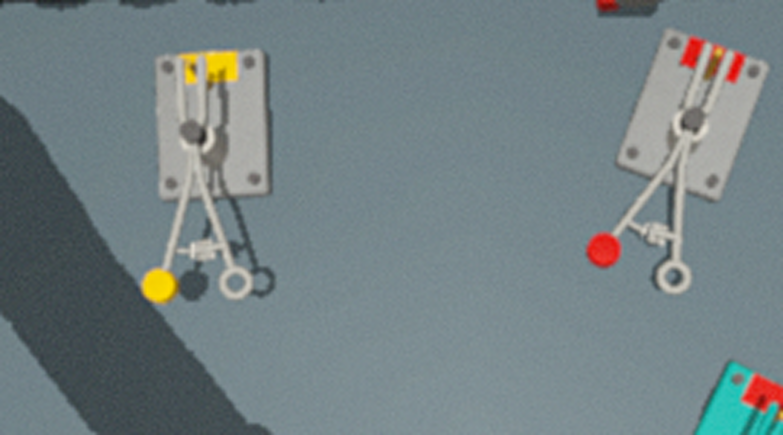

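The yellow pad (144.6,158.2) and ring are back at their original open positions, and the red forceps is still open.

```bash
python3 -c "
from bench import r
print(r.hand_in())"
```

```text
the job is handed in; nothing more can be done
None
```

The yellow-pad forceps locked on its first tooth, held by itself for over a second, opened fully when its pad was pressed, and was left untouched; the red-pad forceps was never touched, and the job is handed in, with no verdict returned.

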